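# Mount the support ring over the stirrer

## Robot

A 6-joint arm with a two-finger parallel gripper is mounted at the origin on the work surface. World frame = base frame: x ahead of the robot, y to its left, z up, the work surface at z = 0. Lengths are in m, angles in degrees, forces in N, time in s.
With the tool pointing down it reaches from about 0.25 to 0.725 m from the base axis. Payload 9.7 kg.
Tool frame: the origin (TCP) lies on the centre line of the jaws, within the pads' length; the fingertips stand 14 mm ahead of it and the grasp point (between the pads) lies 5 mm behind it; z points along the fingers, y is the line along which they close (so a half turn about z gives the same grasp; the last joint's range is limited). The gripper opens to 85 mm and grips with 20 to 120 N. Pads are 22 mm wide; open, the fingers measure 114 mm over their backs; the gripper's body (76 mm by 85 mm) begins 54 mm behind the grasp point. The pads swing forward as they close: fully open they stand 13 mm farther back than shut.
Start: joints at [68.984, 4.979, 10.078, 95.1, 0, 90], TCP at [0.197, 0.513, 0.245] pointing down, gripper open.
Joint ranges: [-179.16, 179.16], [-48.56, 103.87], [-65.8, 70.77], [-126.05, 130.52], [-82.76, 87.17], [-180, 180]. Speed limits (degrees/s): [127.2, 127.2, 147.25, 180, 180, 180].

## Interface

Orientations are given as [roll, pitch, yaw] about the fixed x, y, z axes, in that order (R = Rz(yaw) Ry(pitch) Rx(roll)).
In Python, from workcell import bot, camera, get_calibration, ticket gives the robot as it stands. The module is installed in compiled form; this text tells all that it offers.
- The arm moves only by the tool send_rows, never from a script. Its arguments are lists of equal length, an entry for each row: "linear": the shift along the tool's x, y, z in m, a list of three; "twist": the turn, a rotation vector about the tool's x, y, z in units of 10 degrees (1.0 is 10 degrees), a list of three; "gripper": the opening in per cent of the stroke, from 0 (shut) to 100 (fully open). In form: {"linear": [[x, y, z], ...], "twist": [[wx, wy, wz], ...], "gripper": [gripper, ...]}. A call has 1 to 8 rows; each row shifts and turns the commanded pose from where the row before left it, along the tool's axes as they then stand; what a row does not reach is not made up. A row lasts 1/8 s, in which the tool goes at most 62.5 mm and 10.7 degrees, less where a joint would pass 70% of its speed; a pose out of reach is approached as far as the arm can. A call with a gripper value outside its range is refused whole. The fingers move at their own pace and stop on an object; "grip_force" is the grip in N (left out, the last holds). Time passes only in rows, so rows that do not move let the fingers close. It gives the time, the measured TCP pose, the force, the opening and the grip force at its end, in the units of the state.
- bot.get_obs(): the state, without advancing time (a new reading comes with each control period).
- camera(name): name is "side" or "top"; returns the picture (420x560x3 uint8, red, green, blue); there is no depth.
- get_calibration(name): a dict with "fx", "fy", "cx", "cy" (pixels), "origin" and "orientation" of the camera in the world. Camera axes: x right, y down, z forward; pixel columns grow to the right and rows downward; lengths in m; the calibration is good to about 2 mm. A picture is of the moment at which its call begins. get_calibration takes no time and is no camera call.
- ticket.job_done(): hands the job in; it is judged then, once.
The state is a dict: "time": time; "q": joint angles; "qd": joint speeds; "joint_efforts": joint torques, N m; "ee_pos": TCP position; "tcp_rot": TCP orientation; "wrist_force": force on the tool from outside, world axes, zero at the start; "torque": the same for the moment, N m; "opening": finger opening in m; "grasp_force": force on a finger pad.
Only numpy, scipy, OpenCV 4.12 (cv2) and the standard library are available. Lean on these libraries where they do the work, as an engineer would, in place of code of your own. Each camera call takes 0.05 s, during which the arm holds its last target. There are 200 camera calls.

## Task

Take the post that carries the support ring out of the wooden rack and slide it down into the spring-plunger post holder next to the magnetic stirrer, gently past the plunger until it sits fully home on the depth stop hidden in the bore; the stop is only held by friction and sets the ring's height, so feel for it and do not drive it down. Leave the post there released, upright, with its ring centred over the stirrer's round plate, and leave the spare posts, glassware and tools alone.

Things in the scene. Friction and masses are not known exactly. Their poses are not given: they have to be found in the camera images.
- ring_post: Steel post, 14 mm across, 165 mm long, about 0.21 kg, upright in one of the rack's three bores (foot 12 mm above the bench, leaning up to 0.035 rad in the loose bore). Origin: centre of its foot, z up the post. The foot's lowest 6 mm taper to 9 mm. A boss and rod carry a ring along the body's +x. The topmost 60 mm of the post are bare: grip there, from above.
- post_foot (a point): Centre of the ring post's foot (same point as its origin).
- post_top (a point): Centre of the ring post's top end, 165 mm above the foot.
- ring_centre (a point): Centre of the level support ring (8 mm steel bar, 60 mm inside, 76 mm outside): 85 mm along the post body's +x from the post's axis, 95 mm above the foot. It hangs on a rod from an aluminium clamp boss (26 x 22 mm, 20 mm high, black thumbscrew on the side away from the ring), rigid with the post.
- station: Fixed aluminium base plate (200 x 130 x 10 mm) with an upright round dark steel post holder (32 mm outside, rim 76 mm above the bench) and a blue magnetic stirrer (104 x 112 mm). Origin: on the holder's bore axis at bench level; +x points from the bore to the stirrer plate. The bore is upright, 15.5 mm wide, with a 3 mm, 45 degree lead-in at its mouth.
- bore_mouth (a point): Centre of the holder's mouth at rim height, 76 mm above the bench, on the bore axis. Hidden in the bore is a brass depth stop: its top lies anywhere from 30 to 54 mm below the rim and is not measured, so the landing must be felt, as a firm rise above the plunger's drag. It yields to a steady 13 N (on top of the drag) and slides down, losing its setting; 2 mm spoils it.
- plate_centre (a point): Centre of the top of the stirrer's white round plate (92 mm across, 58 mm above the bench), 85 mm from the bore axis along the station's +x.
- post_rack: Fixed wooden rack, 66 x 186 x 66 mm, with three upright bores 15.4 mm wide in a row along its y axis, 60 mm apart, floor of the bores 12 mm above the bench. Origin: centre of its underside.
- spare_post_a: Plain steel post 14 mm in diameter, 100 mm long, standing in another bore of the rack. Not part of the job. Origin: centre of its foot.
- spare_post_b: A second plain post, the same as spare_post_a, in the third bore. Not part of the job.
- erlenmeyer: Small conical glass flask, 66 mm wide, 89 mm high. Bystander; origin under its centre.
- beaker: Glass beaker, 68 mm wide, 85 mm high. Bystander; origin under its centre.
- syringe: Plastic syringe lying on the bench, about 130 mm long. Bystander.
- solvent_bottle: Amber glass bottle, 60 mm wide, 100 mm high. Bystander; origin under its centre.
- vial: Small glass vial, 28 mm wide, 55 mm high. Bystander; origin under its centre.
- screwdriver: Screwdriver with a red handle lying on the bench to the right of the stirrer. Bystander.
- plunger_barrel (a point): Middle of the brass barrel of the spring plunger on the holder's -x side, 18 mm below the rim. Its 10 mm ball stands 3 mm into the bore and yields sideways at 8 to 11 N: pushing the tapered foot past it takes a bump of 6 to 12 N, then the post drags at 4 to 10 N while it slides, more than its weight, so it does not sink home by itself. Over 70 N of contact on the holder counts as forcing.
Not all that is in view belongs to the job. Leave any purple look-alike of the station alone.

How it is judged (in metres and radians):
On the way, in this order (a step that is already met when the one before it is completed fails the run):
1. the ring post is lifted clear of the rack (height (world z) of post_foot above 0.07 m), for 0.1 s.
2. its foot is in the holder's bore, past the plunger (horizontal distance between post_foot and bore_mouth below 0.004 m and height (world z) of post_foot below 0.05 m), for 0.1 s.
At the end, for the whole second after the job is handed in: The ring post stands in the post holder, at rest and upright (within 0.06 rad), its foot home on the hidden depth stop (within about 2 mm), and the ring's centre lies within 12 mm horizontally of the stirrer plate's centre; the gripper has let go (distance between post_foot and depth_stop_c0 below 0.0045 m and horizontal distance between ring_centre and plate_centre below 0.012 m and angle between ring_post's own z axis and vertical below 0.06 rad and linear speed of ring_post below 0.01 m/s); the robot touches nothing.
It fails at once if the post bears on the holder and its plunger with more than 70 N in all (contact force between ring_post and station above 70 N).
It fails at once if the depth stop is driven down by more than 2 mm (distance of depth_stop_c0 from where it was at the start of the episode above 0.002 m).
It fails at once if a spare post is moved by more than 20 mm (distance of any of spare_post_a, spare_post_b from where it was at the start of the episode above 0.02 m).
It fails at once if a bystander on the bench is moved by more than 30 mm (distance of any of erlenmeyer, beaker, syringe, solvent_bottle, vial, screwdriver from where it was at the start of the episode above 0.03 m).
It also fails if it takes over 40 s, if anything falls off the work surface, if the arm or the gripper's body presses on something with over 40 N, if the wrist force passes 120 N, or if a joint passes its speed limit or range.

## Working session

There is one attempt and no reset: what is moved stays moved. The work goes in short steps, Python scripts to look and compute and a tool call to move; the robot and the scene stay as the last step left them, time stands still between calls to the robot, and variables do not carry over. Pictures are saved under pics/ and viewed, at most 10 in all, crops included, and the job is handed in when it is done.

Besides the shell and the picture viewer there is one more tool, called by a JSON object that holds its "method" and its "body", one argument or row to a line. send_rows: Moves the arm, as the interface text tells. Its arguments: {"type":"object","properties":{"linear":{"type":"array"},"twist":{"type":"array"},"gripper":{"type":"array"},"grip_force":{"type":"number"}},"required":["linear","twist","gripper"]}

```bash
mkdir -p pics; python3 - <<'E'
from workcell import bot,camera,get_calibration
import cv2
for n in("top","side"):
    cv2.imwrite(f"pics/{n}0.png",cv2.resize(camera(n),(784,588),interpolation=cv2.INTER_CUBIC)[:,:,::-1]); print(get_calibration(n))
    
o=bot.get_obs();print(o)
E
```

```text
{'fx': 388.0661192772907, 'fy': 388.0661192772907, 'cx': 281.7340096173704, 'cy': 206.806766685556, 'origin': array([ 0.44886101, -0.08146354,  1.00919229]), 'orientation': array([-176.22862911,    0.68499785,  -90.46556877])}
{'fx': 428.48280074402913, 'fy': 428.48280074402913, 'cx': 273.24467659362494, 'cy': 211.34780445653266, 'origin': array([0.37874215, 0.74374873, 0.72223874]), 'orientation': array([-125.97434612,    1.33598492, -171.45994685])}
{'time': 0.1, 'q': array([ 6.89842354e+01,  5.00968500e+00,  1.00420474e+01,  9.51000534e+01,
       -8.20156682e-04,  9.00003147e+01]), 'qd': array([ 0.06117251, -0.10093966,  0.23310797,  0.02255682,  0.00158121,
       -0.06435227]), 'joint_efforts': array([-3.14893232e-04, -5.21559584e+01,  4.65653872e+01,  1.60242029e-02,
       -5.55188944e-05,  2.74707148e-06]), 'ee_pos': array([0.1971855 , 0.51325282, 0.24466464]), 'tcp_rot': array([-1.79932309e+02,  8.20527947e-04,  1.58983922e+02]), 'wrist_force': array([-0.59929234,  0.94771383, -0.7427967 ]), 'torque': array([ 0.02629728,  0.0224828 , -0.05203905]), 'grasp_force': 0.0, 'opening': 0.08511342709706185}
```

View pics/top0.png

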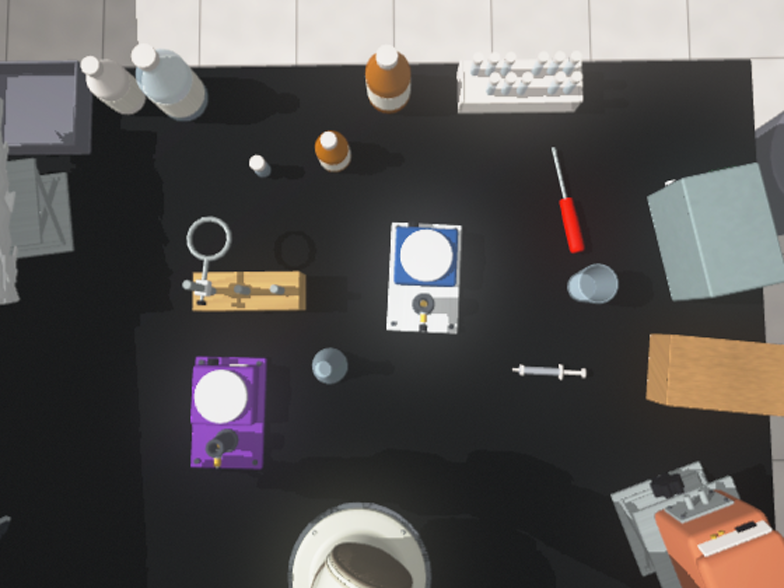

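View pics/side0.png

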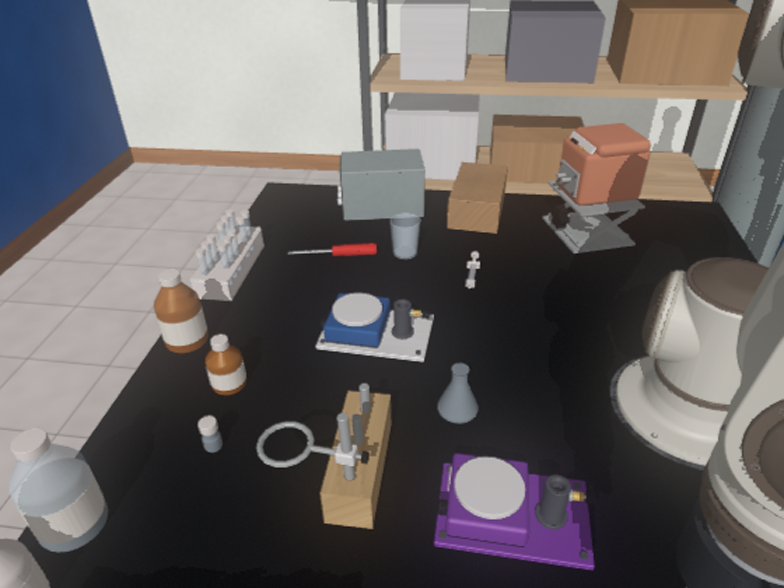

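The top picture shows three candidate posts in the rack: the one with the ring, top at about (186,285), and two short spares at (240,290) and (276,290). The ring post is the one with the ring at (209,238). There are two stations: blue with a silver plate, bore at (423,302), and a purple look-alike, bore at (217,443). The blue one is meant. I'll confirm in enlarged crops.

```bash
python3 - <<'E'
from workcell import camera
import cv2,numpy as np
t=camera("top");s=camera("side")
cv2.imwrite("pics/t1.png",cv2.resize(t[150:240,125:335],None,fx=3.8,fy=3.8,interpolation=cv2.INTER_CUBIC)[:,:,::-1])
a=cv2.resize(s[285:385,180:280],None,fx=4,fy=4,interpolation=cv2.INTER_CUBIC)
b=cv2.resize(s[190:290,220:320],None,fx=4,fy=4,interpolation=cv2.INTER_CUBIC)
cv2.imwrite("pics/s1.png",np.hstack([a,b])[:,:,::-1])
E
```

```text
(no output)
```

View pics/t1.png

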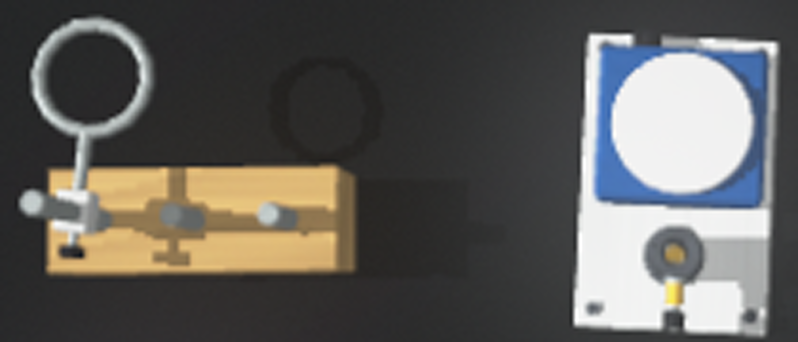

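View pics/s1.png

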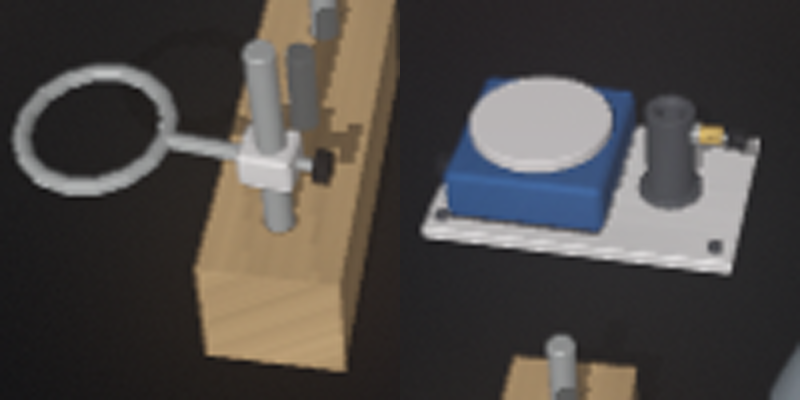

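The crops confirm it. The ring post's top is at t1 (33,203) and s1 (260,49), and its ring centre at (92,77) / (96,129). The blue station's bore mouth is at (674,253) / (671,107), and its plate centre at (682,122) / (541,124).

```bash
cat > h.py <<'E'
import numpy as np
from workcell import get_calibration
from scipy.spatial.transform import Rotation as R
def ray(n,p):
    c=get_calibration(n);d=R.from_euler('xyz',c['orientation'],degrees=True).apply([(p[0]-c['cx'])/c['fx'],(p[1]-c['cy'])/c['fy'],1])
    return np.array(c['origin']),d/np.linalg.norm(d)
def onz(n,p,z):
    o,d=ray(n,p);return o+d*(z-o[2])/d[2]
def tri(pt,ps):
    A=0;b=0
    for n,p in(("top",pt),("side",ps)):
        o,d=ray(n,p);P=np.eye(3)-np.outer(d,d);A=A+P;b=b+P@o
    return np.linalg.solve(A,b)
def crop(p,off,s): return (np.array(p)+.5)/s-.5+np.array(off)
def px(n,X):
    c=get_calibration(n);v=R.from_euler('xyz',c['orientation'],degrees=True).inv().apply(np.array(X)-c['origin'])
    return np.array([c['fx']*v[0]/v[2]+c['cx'],c['fy']*v[1]/v[2]+c['cy']])
E
python3 - <<'E'
from h import *
T=lambda p:crop(p,(125,150),3.8)
A=lambda p:crop(p,(180,285),4)
B=lambda p:crop((p[0]-400,p[1]),(220,190),4)
for n,t,s,z in(("top",T((33,203)),A((260,49)),.177),("ring",T((92,77)),A((96,129)),.107),("bore",T((674,253)),B((671,107)),.076),("plate",T((682,122)),B((541,124)),.058)):
    print(n,tri(t,s).round(4),onz("top",t,z).round(4),onz("side",s,z).round(4))
E
```

```text
top [0.5153 0.2502 0.1733] [0.5148 0.2486 0.177 ] [0.5145 0.2535 0.177 ]
ring [0.5992 0.2432 0.1008] [0.5983 0.241  0.107 ] [0.5968 0.2482 0.107 ]
bore [ 0.4875 -0.1194  0.0746] [ 0.4874 -0.1194  0.076 ] [ 0.4872 -0.1175  0.076 ]
plate [ 0.5741 -0.1268  0.0478] [ 0.5731 -0.1263  0.058 ] [ 0.5709 -0.1136  0.058 ]
```

{"method": "send_rows", "body": {
  "linear": [
    [0, 0, 0],
    [0, 0, 0],
    [0, 0, 0],
    [0, 0, 0],
    [0, 0, 0],
    [0, 0, 0],
    [0, 0, 0],
    [0, 0, 0]
  ],
  "twist": [
    [0, 0, 0.9],
    [0, 0, 0.9],
    [0, 0, 0.9],
    [0, 0, 0.9],
    [0, 0, 0.9],
    [0, 0, 0.9],
    [0, 0, 0.9],
    [0, 0, 0.9]
  ],
  "gripper": [100, 100, 100, 100, 100, 100, 100, 100]
}}

```text
time: 1.2
ee_pos: [0.1972, 0.5133, 0.2451]
tcp_rot: [-180.0, 0.0, 86.7]
wrist_force: [0.6, 0.3, -0.1]
opening: 0.0852
grasp_force: 0.0
```

{"method": "send_rows", "body": {
  "linear": [
    [-0.0305, 0.0416, 0],
    [-0.0305, 0.0416, 0],
    [-0.0305, 0.0416, 0],
    [-0.0305, 0.0416, 0],
    [-0.0305, 0.0416, 0],
    [-0.0305, 0.0416, 0],
    [-0.0305, 0.0416, 0],
    [-0.0305, 0.0416, 0]
  ],
  "twist": [
    [0, 0, 0],
    [0, 0, 0],
    [0, 0, 0],
    [0, 0, 0],
    [0, 0, 0],
    [0, 0, 0],
    [0, 0, 0],
    [0, 0, 0]
  ],
  "gripper": [100, 100, 100, 100, 100, 100, 100, 100]
}}

```text
time: 2.2
ee_pos: [0.5179, 0.2509, 0.2452]
tcp_rot: [-180.0, -0.0, 87.0]
wrist_force: [0.4, 0.6, 0.9]
opening: 0.0853
grasp_force: 0.0
```

{"method": "send_rows", "body": {
  "linear": [
    [0, 0, 0],
    [0, 0, 0]
  ],
  "twist": [
    [0, 0, 0],
    [0, 0, 0]
  ],
  "gripper": [100, 100]
}}

```text
time: 2.45
ee_pos: [0.5166, 0.2522, 0.245]
tcp_rot: [-180.0, 0.0, 87.0]
wrist_force: [-0.3, 0.9, 0.5]
opening: 0.0854
grasp_force: 0.0
```

```bash
python3 - <<'E'
from workcell import bot,camera
import cv2,numpy as np
print(bot.get_obs()['ee_pos'],bot.get_obs()['tcp_rot'])
t=camera("top");s=camera("side")
a=cv2.resize(t[130:230,110:210],None,fx=4,fy=4,interpolation=cv2.INTER_CUBIC)
b=cv2.resize(s[260:360,180:280],None,fx=4,fy=4,interpolation=cv2.INTER_CUBIC)
cv2.imwrite("pics/c2.png",np.hstack([a,b])[:,:,::-1])
E
```

```text
[0.51656056 0.25223666 0.24501588] [-1.79957061e+02  4.65381251e-03  8.69503126e+01]
```

View pics/c2.png

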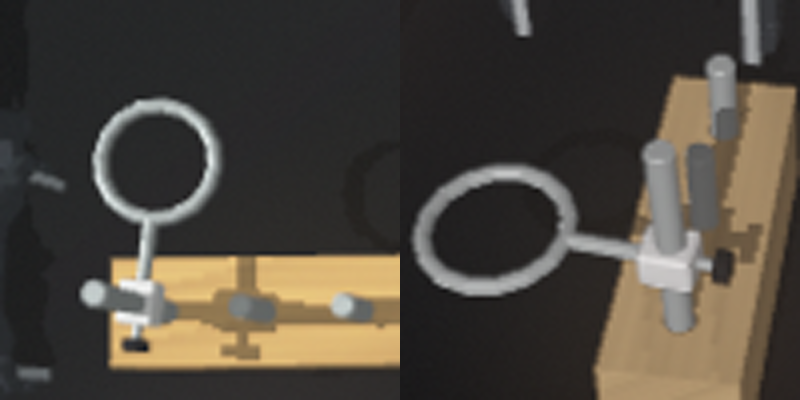

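The two fingertips are at (50,182) and (33,374) in the left half and straddle the post's row. The post top is at (94,293), as measured before. Descending to grip.

{"method": "send_rows", "body": {
  "linear": [
    [-0.001, -0.001, 0.025],
    [-0.001, -0.0005, 0.025],
    [0, 0, 0.025],
    [0, 0, 0.027],
    [0, 0, 0],
    [0, 0, 0]
  ],
  "twist": [
    [0, 0, 0],
    [0, 0, 0],
    [0, 0, 0],
    [0, 0, 0],
    [0, 0, 0],
    [0, 0, 0]
  ],
  "gripper": [100, 100, 100, 100, 100, 100]
}}

```text
time: 3.3
ee_pos: [0.515, 0.251, 0.1446]
tcp_rot: [179.9, -0.0, 87.0]
wrist_force: [-0.4, 0.2, -0.5]
opening: 0.0856
grasp_force: 0.0
```

{"method": "send_rows", "body": {
  "linear": [
    [0, 0, 0],
    [0, 0, 0],
    [0, 0, 0],
    [0, 0, 0],
    [0, 0, 0],
    [0, 0, 0],
    [0, 0, 0],
    [0, 0, 0]
  ],
  "twist": [
    [0, 0, 0],
    [0, 0, 0],
    [0, 0, 0],
    [0, 0, 0],
    [0, 0, 0],
    [0, 0, 0],
    [0, 0, 0],
    [0, 0, 0]
  ],
  "gripper": [60, 40, 25, 15, 10, 5, 5, 5],
  "grip_force": 40
}}

```text
time: 4.3
ee_pos: [0.5146, 0.2504, 0.1434]
tcp_rot: [-179.9, -0.0, 87.0]
wrist_force: [-5.5, 0.8, 5.7]
opening: 0.0133
grasp_force: 39.1
```

{"method": "send_rows", "body": {
  "linear": [
    [0, 0, 0],
    [0, 0, 0],
    [0, 0, -0.01],
    [0, 0, -0.015],
    [0, 0, -0.02],
    [0, 0, -0.025],
    [0, 0, -0.025],
    [0, 0, -0.025]
  ],
  "twist": [
    [0, 0, 0],
    [0, 0, 0],
    [0, 0, 0],
    [0, 0, 0],
    [0, 0, 0],
    [0, 0, 0],
    [0, 0, 0],
    [0, 0, 0]
  ],
  "gripper": [0, 0, 0, 0, 0, 0, 0, 0],
  "grip_force": 80
}}

```text
time: 5.3
ee_pos: [0.5159, 0.2502, 0.2655]
tcp_rot: [179.8, -0.0, 87.0]
wrist_force: [0.4, -0.2, -3.2]
opening: 0.0121
grasp_force: 78.0
```

{"method": "send_rows", "body": {
  "linear": [
    [0, 0, 0],
    [0, 0, 0]
  ],
  "twist": [
    [0, 0, 0],
    [0, 0, 0]
  ],
  "gripper": [0, 0]
}}

```text
time: 5.55
ee_pos: [0.5154, 0.2502, 0.2627]
tcp_rot: [180.0, 0.0, 87.0]
wrist_force: [-1.0, -0.2, -2.7]
opening: 0.0127
grasp_force: 78.2
```

{"method": "send_rows", "body": {
  "linear": [
    [-0.025, -0.001, 0],
    [-0.05, -0.001, 0],
    [-0.055, -0.001, 0],
    [-0.055, -0.001, 0],
    [-0.055, -0.001, 0],
    [-0.055, -0.001, 0],
    [-0.05, -0.001, 0],
    [-0.025, -0.0015, 0]
  ],
  "twist": [
    [0, 0, 0],
    [0, 0, 0],
    [0, 0, 0],
    [0, 0, 0],
    [0, 0, 0],
    [0, 0, 0],
    [0, 0, 0],
    [0, 0, 0]
  ],
  "gripper": [0, 0, 0, 0, 0, 0, 0, 0]
}}

```text
time: 6.55
ee_pos: [0.4865, -0.121, 0.262]
tcp_rot: [-179.9, 0.0, 86.9]
wrist_force: [0.6, 0.3, -2.2]
opening: 0.012
grasp_force: 78.0
```

{"method": "send_rows", "body": {
  "linear": [
    [0, 0, 0.011],
    [0, 0, 0.01],
    [0, 0, 0],
    [0, 0, 0]
  ],
  "twist": [
    [0, 0, 0],
    [0, 0, 0],
    [0, 0, 0],
    [0, 0, 0]
  ],
  "gripper": [0, 0, 0, 0]
}}

```text
time: 7.05
ee_pos: [0.4873, -0.118, 0.2423]
tcp_rot: [-180.0, -0.0, 87.1]
wrist_force: [-1.1, -0.1, -1.1]
opening: 0.0121
grasp_force: 78.1
```

```bash
python3 - <<'E'
from workcell import bot,camera
import cv2,numpy as np
print(bot.get_obs()['ee_pos'],bot.get_obs()['tcp_rot'])
t=camera("top");s=camera("side")
cv2.imwrite("pics/t_full.png",t[:,:,::-1]);cv2.imwrite("pics/s_full.png",s[:,:,::-1])
a=cv2.resize(t[145:245,255:355],None,fx=4,fy=4,interpolation=cv2.INTER_CUBIC)
b=cv2.resize(s[160:260,220:320],None,fx=4,fy=4,interpolation=cv2.INTER_CUBIC)
cv2.imwrite("pics/c3.png",np.hstack([a,b])[:,:,::-1])
E
```

```text
[ 0.48726626 -0.11797768  0.24232735] [-1.79999758e+02 -2.78700380e-03  8.70545602e+01]
```

View pics/c3.png

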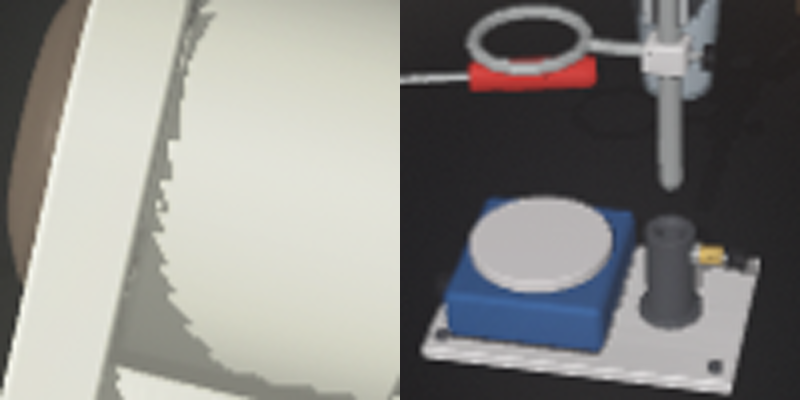

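```bash
python3 - <<'E'
from h import *
B=lambda p:crop((p[0]-400,p[1]),(220,160),4)
print("bore",onz("side",B((671,227.5)),.076))
for z in(.109,.111,.113):print("foot",z,onz("side",B((671,185)),z))
print("ring",onz("side",B((530,40)),.206),"boss-axis",onz("side",B((667,57)),.206))
print((px("side",[.4873,-.118,.1113])-[220,160])*4+[400,0],(px("side",[.4873,-.118,.276])-[220,160])*4+[400,0],(px("side",[.4873,-.118,.206])-[220,160])*4+[400,0])
E
```

```text
bore [ 0.48717119 -0.11696918  0.076     ]
foot 0.109 [ 0.4870125  -0.11674583  0.109     ]
foot 0.111 [ 0.48665939 -0.11393944  0.111     ]
foot 0.113 [ 0.48630628 -0.11113305  0.113     ]
ring [ 0.57119171 -0.11892675  0.206     ] boss-axis [ 0.48795825 -0.10849939  0.206     ]
[669.27162239 179.27400206] [668.09301975 -60.13946247] [668.62164705  47.2423547 ]
```

```bash
python3 - <<'E'
from h import *
T=lambda p:crop(p,(125,150),3.8)
for n,p,z in(("rackBL",(48,272),.066),("rackBR",(338,272),.066),("rackTL",(48,170),.066),("rackTR",(338,166),.066),("boss top c",(77,210),.117),("post top",(33,203),.177),("spareA",(172,215),.112),("spareB",(266,213),.112),
 ("stBL",(575,325),.01),("stBR",(766,332),.01),("stTL",(588,35),.01),("stTR",(778,42),.01),("blueL",(597,200),.05),("blueLT",(600,45),.05)):print(n,onz("top",T(p),z).round(4))
A=lambda p:crop(p,(180,285),4)
print("exit",onz("side",A((283,226)),.066), px("side",[.515,.2486,.177]),A((260,49)))
E
```

```text
rackBL [0.479  0.2822 0.066 ]
rackBR [0.4775 0.0956 0.066 ]
rackTL [0.5449 0.2833 0.066 ]
rackTR [0.5457 0.0958 0.066 ]
boss top c [0.515  0.2454 0.117 ]
post top [0.5148 0.2486 0.177 ]
spareA [0.5118 0.1889 0.112 ]
spareB [0.5125 0.1312 0.112 ]
stBL [ 0.442  -0.0546  0.01  ]
stBR [ 0.4362 -0.1835  0.01  ]
stTL [ 0.6399 -0.0649  0.01  ]
stTR [ 0.6338 -0.1947  0.01  ]
blueL [ 0.5235 -0.0706  0.05  ]
blueLT [ 0.6256 -0.0734  0.05  ]
exit [0.50960156 0.25926145 0.066     ] [244.92685198 294.72372401] [244.625 296.875]
```

{"method": "send_rows", "body": {
  "linear": [
    [-0.001, 0, 0.01],
    [0, 0, 0.01],
    [0, 0, 0.009],
    [0, 0, 0.004],
    [0, 0, 0.002],
    [0, 0, 0]
  ],
  "twist": [
    [0, 0, 0],
    [0, 0, 0],
    [0, 0, 0],
    [0, 0, 0],
    [0, 0, 0],
    [0, 0, 0]
  ],
  "gripper": [0, 0, 0, 0, 0, 0]
}}

```text
time: 7.9
ee_pos: [0.4872, -0.1197, 0.2074]
tcp_rot: [180.0, 0.0, 87.0]
wrist_force: [0.5, -0.1, -1.9]
opening: 0.012
grasp_force: 78.1
```

```bash
python3 - <<'E'
from workcell import bot,camera
import cv2
print(bot.get_obs()['ee_pos'],bot.get_obs()['wrist_force'])
s=camera("side")
cv2.imwrite("pics/c4.png",cv2.resize(s[170:250,250:350],None,fx=7,fy=7,interpolation=cv2.INTER_CUBIC)[:,:,::-1])
E
```

```text
[ 0.48715493 -0.11973526  0.20738726] [ 0.45349194 -0.08822775 -1.89134719]
```

View pics/c4.png

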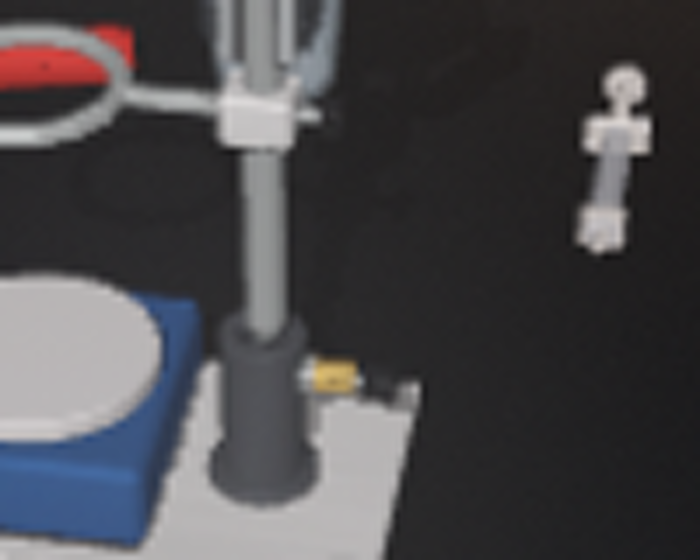

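The foot stands in the mouth at (264,335), centred on the holder. Lowering slowly.

{"method": "send_rows", "body": {
  "linear": [
    [0, 0, 0.002],
    [0, 0, 0.002],
    [0, 0, 0.002],
    [0, 0, 0]
  ],
  "twist": [
    [0, 0, 0],
    [0, 0, 0],
    [0, 0, 0],
    [0, 0, 0]
  ],
  "gripper": [0, 0, 0, 0]
}}

```text
time: 8.45
ee_pos: [0.4871, -0.1197, 0.2011]
tcp_rot: [-180.0, 0.0, 87.0]
wrist_force: [0.6, -0.1, -3.3]
opening: 0.0122
grasp_force: 78.0
```

{"method": "send_rows", "body": {
  "linear": [
    [0, 0, 0.0015],
    [0, 0, 0.0015],
    [0, 0, 0]
  ],
  "twist": [
    [0, 0, 0],
    [0, 0, 0],
    [0, 0, 0]
  ],
  "gripper": [0, 0, 0]
}}

```text
time: 8.82
ee_pos: [0.4874, -0.1198, 0.1984]
tcp_rot: [180.0, 0.0, 87.0]
wrist_force: [1.0, -0.7, -1.0]
opening: 0.0123
grasp_force: 78.0
```

{"method": "send_rows", "body": {
  "linear": [
    [0, 0, 0.0015],
    [0, 0, 0.0015],
    [0, 0, 0]
  ],
  "twist": [
    [0, 0, 0],
    [0, 0, 0],
    [0, 0, 0]
  ],
  "gripper": [0, 0, 0]
}}

```text
time: 9.2
ee_pos: [0.4873, -0.1198, 0.1952]
tcp_rot: [180.0, 0.0, 87.0]
wrist_force: [2.6, -1.5, -1.5]
opening: 0.0123
grasp_force: 77.9
```

{"method": "send_rows", "body": {
  "linear": [
    [0, 0, 0.0015],
    [0, 0, 0.0015],
    [0, 0, 0]
  ],
  "twist": [
    [0, 0, 0],
    [0, 0, 0],
    [0, 0, 0]
  ],
  "gripper": [0, 0, 0]
}}

```text
time: 9.57
ee_pos: [0.4872, -0.1197, 0.1921]
tcp_rot: [180.0, 0.0, 87.0]
wrist_force: [3.6, -1.9, -1.5]
opening: 0.0118
grasp_force: 77.9
```

{"method": "send_rows", "body": {
  "linear": [
    [0, 0, 0.0015],
    [0, 0, 0.0015],
    [0, 0, 0]
  ],
  "twist": [
    [0, 0, 0],
    [0, 0, 0],
    [0, 0, 0]
  ],
  "gripper": [0, 0, 0]
}}

```text
time: 9.95
ee_pos: [0.4873, -0.1197, 0.1893]
tcp_rot: [180.0, -0.0, 87.0]
wrist_force: [3.8, -1.0, 1.4]
opening: 0.012
grasp_force: 78.2
```

{"method": "send_rows", "body": {
  "linear": [
    [0, 0, 0.0015],
    [0, 0, 0.0015],
    [0, 0, 0]
  ],
  "twist": [
    [0, 0, 0],
    [0, 0, 0],
    [0, 0, 0]
  ],
  "gripper": [0, 0, 0]
}}

```text
time: 10.32
ee_pos: [0.4875, -0.1197, 0.1862]
tcp_rot: [180.0, -0.0, 87.0]
wrist_force: [5.9, -2.3, -0.6]
opening: 0.012
grasp_force: 78.3
```

{"method": "send_rows", "body": {
  "linear": [
    [0, 0, 0.0015],
    [0, 0, 0.0015],
    [0, 0, 0]
  ],
  "twist": [
    [0, 0, 0],
    [0, 0, 0],
    [0, 0, 0]
  ],
  "gripper": [0, 0, 0]
}}

```text
time: 10.7
ee_pos: [0.4877, -0.1198, 0.1834]
tcp_rot: [179.9, 0.0, 87.0]
wrist_force: [6.6, -1.2, 1.3]
opening: 0.0122
grasp_force: 78.4
```

{"method": "send_rows", "body": {
  "linear": [
    [0, 0, 0.001],
    [0, 0, 0.001],
    [0, 0, 0]
  ],
  "twist": [
    [0, 0, 0],
    [0, 0, 0],
    [0, 0, 0]
  ],
  "gripper": [0, 0, 0]
}}

```text
time: 11.08
ee_pos: [0.4877, -0.1199, 0.1815]
tcp_rot: [179.9, 0.0, 87.0]
wrist_force: [6.5, -1.4, 1.2]
opening: 0.0123
grasp_force: 78.7
```

{"method": "send_rows", "body": {
  "linear": [
    [0, 0, 0.0008],
    [0, 0, 0.0007],
    [0, 0, 0]
  ],
  "twist": [
    [0, 0, 0],
    [0, 0, 0],
    [0, 0, 0]
  ],
  "gripper": [0, 0, 0],
  "grip_force": 40
}}

```text
time: 11.45
ee_pos: [0.4877, -0.1199, 0.1799]
tcp_rot: [179.9, 0.0, 87.0]
wrist_force: [5.8, -2.3, 0.4]
opening: 0.0121
grasp_force: 78.4
```

{"method": "send_rows", "body": {
  "linear": [
    [0, 0, 0.0008],
    [0, 0, 0]
  ],
  "twist": [
    [0, 0, 0],
    [0, 0, 0]
  ],
  "gripper": [0, 0]
}}

```text
time: 11.7
ee_pos: [0.4877, -0.1199, 0.1791]
tcp_rot: [179.9, 0.0, 87.0]
wrist_force: [6.6, -1.9, -0.5]
opening: 0.0122
grasp_force: 78.4
```

{"method": "send_rows", "body": {
  "linear": [
    [0, 0, 0.0007],
    [0, 0, 0]
  ],
  "twist": [
    [0, 0, 0],
    [0, 0, 0]
  ],
  "gripper": [0, 0]
}}

```text
time: 11.95
ee_pos: [0.4877, -0.1199, 0.1788]
tcp_rot: [179.9, 0.0, 87.0]
wrist_force: [5.8, -1.2, 4.0]
opening: 0.0119
grasp_force: 78.8
```

{"method": "send_rows", "body": {
  "linear": [
    [0, 0, 0.0005],
    [0, 0, 0]
  ],
  "twist": [
    [0, 0, 0],
    [0, 0, 0]
  ],
  "gripper": [0, 0]
}}

```text
time: 12.2
ee_pos: [0.4877, -0.1199, 0.1781]
tcp_rot: [179.9, 0.0, 87.0]
wrist_force: [5.6, -2.7, 2.1]
opening: 0.0124
grasp_force: 78.8
```

{"method": "send_rows", "body": {
  "linear": [
    [0, 0, 0.0003],
    [0, 0, 0]
  ],
  "twist": [
    [0, 0, 0],
    [0, 0, 0]
  ],
  "gripper": [0, 0]
}}

```text
time: 12.45
ee_pos: [0.4878, -0.1199, 0.178]
tcp_rot: [179.9, 0.0, 87.0]
wrist_force: [5.4, -1.9, 4.3]
opening: 0.0123
grasp_force: 78.8
```

{"method": "send_rows", "body": {
  "linear": [
    [0, 0, 0.0007],
    [0, 0, 0]
  ],
  "twist": [
    [0, 0, 0],
    [0, 0, 0]
  ],
  "gripper": [0, 0]
}}

```text
time: 12.7
ee_pos: [0.4877, -0.1199, 0.1772]
tcp_rot: [179.9, 0.0, 87.0]
wrist_force: [5.4, -2.1, 3.6]
opening: 0.0119
grasp_force: 78.8
```

{"method": "send_rows", "body": {
  "linear": [
    [0, 0, 0.0007],
    [0, 0, 0]
  ],
  "twist": [
    [0, 0, 0],
    [0, 0, 0]
  ],
  "gripper": [0, 0]
}}

```text
time: 12.95
ee_pos: [0.4877, -0.1199, 0.1764]
tcp_rot: [179.9, 0.0, 87.0]
wrist_force: [7.1, -2.4, 2.5]
opening: 0.0124
grasp_force: 78.8
```

{"method": "send_rows", "body": {
  "linear": [
    [0, 0, 0.0006],
    [0, 0, 0]
  ],
  "twist": [
    [0, 0, 0],
    [0, 0, 0]
  ],
  "gripper": [0, 0]
}}

```text
time: 13.2
ee_pos: [0.4877, -0.1199, 0.1757]
tcp_rot: [179.9, 0.0, 87.0]
wrist_force: [6.6, -2.4, 2.2]
opening: 0.0121
grasp_force: 78.5
```

{"method": "send_rows", "body": {
  "linear": [
    [0, 0, 0.0006],
    [0, 0, 0]
  ],
  "twist": [
    [0, 0, 0],
    [0, 0, 0]
  ],
  "gripper": [0, 0]
}}

```text
time: 13.45
ee_pos: [0.4878, -0.1199, 0.1754]
tcp_rot: [179.9, 0.0, 87.0]
wrist_force: [6.5, -2.5, 5.1]
opening: 0.012
grasp_force: 78.7
```

{"method": "send_rows", "body": {
  "linear": [
    [0, 0, 0.0005],
    [0, 0, 0]
  ],
  "twist": [
    [0, 0, 0],
    [0, 0, 0]
  ],
  "gripper": [0, 0]
}}

```text
time: 13.7
ee_pos: [0.4878, -0.1199, 0.1747]
tcp_rot: [179.9, 0.0, 87.0]
wrist_force: [5.7, -2.6, 3.0]
opening: 0.0122
grasp_force: 78.8
```

{"method": "send_rows", "body": {
  "linear": [
    [0, 0, 0.0007],
    [0, 0, 0]
  ],
  "twist": [
    [0, 0, 0],
    [0, 0, 0]
  ],
  "gripper": [0, 0]
}}

```text
time: 13.95
ee_pos: [0.4878, -0.1199, 0.1739]
tcp_rot: [179.9, 0.0, 87.0]
wrist_force: [6.7, -2.4, 1.4]
opening: 0.0119
grasp_force: 78.6
```

{"method": "send_rows", "body": {
  "linear": [
    [0, 0, 0.0007],
    [0, 0, 0]
  ],
  "twist": [
    [0, 0, 0],
    [0, 0, 0]
  ],
  "gripper": [0, 0]
}}

```text
time: 14.2
ee_pos: [0.4878, -0.1199, 0.1731]
tcp_rot: [179.9, 0.0, 87.0]
wrist_force: [7.1, -2.2, 1.4]
opening: 0.0116
grasp_force: 78.4
```

{"method": "send_rows", "body": {
  "linear": [
    [0, 0, 0.0006],
    [0, 0, 0]
  ],
  "twist": [
    [0, 0, 0],
    [0, 0, 0]
  ],
  "gripper": [0, 0]
}}

```text
time: 14.45
ee_pos: [0.4878, -0.1199, 0.1728]
tcp_rot: [179.9, 0.0, 87.0]
wrist_force: [6.0, -1.4, 4.3]
opening: 0.0117
grasp_force: 78.6
```

{"method": "send_rows", "body": {
  "linear": [
    [0, 0, 0.0007],
    [0, 0, 0]
  ],
  "twist": [
    [0, 0, 0],
    [0, 0, 0]
  ],
  "gripper": [0, 0]
}}

```text
time: 14.7
ee_pos: [0.4878, -0.1198, 0.1721]
tcp_rot: [179.9, 0.0, 87.0]
wrist_force: [5.9, -1.6, 3.3]
opening: 0.0122
grasp_force: 78.7
```

{"method": "send_rows", "body": {
  "linear": [
    [0, 0, 0.0007],
    [0, 0, 0]
  ],
  "twist": [
    [0, 0, 0],
    [0, 0, 0]
  ],
  "gripper": [0, 0]
}}

```text
time: 14.95
ee_pos: [0.4878, -0.1199, 0.1713]
tcp_rot: [179.9, 0.0, 87.0]
wrist_force: [5.9, -2.4, 1.8]
opening: 0.0119
grasp_force: 78.8
```

{"method": "send_rows", "body": {
  "linear": [
    [0, 0, 0.0006],
    [0, 0, 0]
  ],
  "twist": [
    [0, 0, 0],
    [0, 0, 0]
  ],
  "gripper": [0, 0]
}}

```text
time: 15.2
ee_pos: [0.4878, -0.1198, 0.1706]
tcp_rot: [179.9, 0.0, 87.0]
wrist_force: [6.9, -2.2, 1.7]
opening: 0.0121
grasp_force: 78.5
```

{"method": "send_rows", "body": {
  "linear": [
    [0, 0, 0.0007],
    [0, 0, 0]
  ],
  "twist": [
    [0, 0, 0],
    [0, 0, 0]
  ],
  "gripper": [0, 0]
}}

```text
time: 15.45
ee_pos: [0.4878, -0.1199, 0.1703]
tcp_rot: [179.9, 0.0, 87.0]
wrist_force: [6.4, -2.0, 5.0]
opening: 0.0121
grasp_force: 78.9
```

{"method": "send_rows", "body": {
  "linear": [
    [0, 0, 0.0007],
    [0, 0, 0]
  ],
  "twist": [
    [0, 0, 0],
    [0, 0, 0]
  ],
  "gripper": [0, 0]
}}

```text
time: 15.7
ee_pos: [0.4878, -0.1199, 0.1695]
tcp_rot: [179.9, 0.0, 87.0]
wrist_force: [6.5, -1.4, 5.0]
opening: 0.0115
grasp_force: 78.9
```

{"method": "send_rows", "body": {
  "linear": [
    [0, 0, 0.0006],
    [0, 0, 0]
  ],
  "twist": [
    [0, 0, 0],
    [0, 0, 0]
  ],
  "gripper": [0, 0]
}}

```text
time: 15.95
ee_pos: [0.4878, -0.1199, 0.1687]
tcp_rot: [179.9, 0.0, 87.0]
wrist_force: [5.6, -1.2, 3.8]
opening: 0.0124
grasp_force: 78.8
```

{"method": "send_rows", "body": {
  "linear": [
    [0, 0, 0.0007],
    [0, 0, 0]
  ],
  "twist": [
    [0, 0, 0],
    [0, 0, 0]
  ],
  "gripper": [0, 0]
}}

```text
time: 16.2
ee_pos: [0.4878, -0.1199, 0.1679]
tcp_rot: [179.9, 0.0, 87.0]
wrist_force: [6.7, -1.6, 1.7]
opening: 0.0117
grasp_force: 78.7
```

{"method": "send_rows", "body": {
  "linear": [
    [0, 0, 0.0007],
    [0, 0, 0]
  ],
  "twist": [
    [0, 0, 0],
    [0, 0, 0]
  ],
  "gripper": [0, 0]
}}

```text
time: 16.45
ee_pos: [0.4878, -0.1199, 0.1672]
tcp_rot: [179.9, 0.0, 87.0]
wrist_force: [6.3, -2.1, 1.2]
opening: 0.0121
grasp_force: 78.5
```

{"method": "send_rows", "body": {
  "linear": [
    [0, 0, 0.0006],
    [0, 0, 0]
  ],
  "twist": [
    [0, 0, 0],
    [0, 0, 0]
  ],
  "gripper": [0, 0]
}}

```text
time: 16.7
ee_pos: [0.4878, -0.1199, 0.1669]
tcp_rot: [179.9, 0.0, 87.0]
wrist_force: [6.1, -2.4, 3.6]
opening: 0.0124
grasp_force: 78.6
```

{"method": "send_rows", "body": {
  "linear": [
    [0, 0, 0.0007],
    [0, 0, 0]
  ],
  "twist": [
    [0, 0, 0],
    [0, 0, 0]
  ],
  "gripper": [0, 0]
}}

```text
time: 16.95
ee_pos: [0.4878, -0.1199, 0.1665]
tcp_rot: [179.9, 0.0, 87.0]
wrist_force: [4.8, -1.2, 6.8]
opening: 0.012
grasp_force: 79.2
```

{"method": "send_rows", "body": {
  "linear": [
    [0, 0, 0.0007],
    [0, 0, 0]
  ],
  "twist": [
    [0, 0, 0],
    [0, 0, 0]
  ],
  "gripper": [0, 0]
}}

```text
time: 17.2
ee_pos: [0.4879, -0.1199, 0.1664]
tcp_rot: [179.8, 0.0, 87.0]
wrist_force: [3.9, -1.6, 9.6]
opening: 0.0119
grasp_force: 79.4
```

{"method": "send_rows", "body": {
  "linear": [
    [0, 0, 0.0006],
    [0, 0, 0]
  ],
  "twist": [
    [0, 0, 0],
    [0, 0, 0]
  ],
  "gripper": [0, 0]
}}

```text
time: 17.45
ee_pos: [0.488, -0.12, 0.1662]
tcp_rot: [179.8, 0.0, 87.0]
wrist_force: [4.5, -1.3, 13.4]
opening: 0.0124
grasp_force: 79.7
```

Landed: z has stalled at 0.1664 and the force has risen steadily from about 4 N to 13 N. Next I unload, open and retreat.

{"method": "send_rows", "body": {
  "linear": [
    [0, 0, -0.001],
    [0, 0, -0.0008],
    [0, 0, 0]
  ],
  "twist": [
    [0, 0, 0],
    [0, 0, 0],
    [0, 0, 0]
  ],
  "gripper": [0, 0, 0]
}}

```text
time: 17.82
ee_pos: [0.4878, -0.1199, 0.1663]
tcp_rot: [179.9, 0.0, 87.0]
wrist_force: [6.8, -2.2, 2.0]
opening: 0.0124
grasp_force: 78.3
```

{"method": "send_rows", "body": {
  "linear": [
    [0, 0, 0],
    [0, 0, 0],
    [0, 0, 0],
    [0, 0, 0],
    [0, 0, 0],
    [0, 0, 0],
    [0, 0, 0],
    [0, 0, 0]
  ],
  "twist": [
    [0, 0, 0],
    [0, 0, 0],
    [0, 0, 0],
    [0, 0, 0],
    [0, 0, 0],
    [0, 0, 0],
    [0, 0, 0],
    [0, 0, 0]
  ],
  "gripper": [15, 20, 40, 60, 80, 100, 100, 100]
}}

```text
time: 18.82
ee_pos: [0.4871, -0.1197, 0.1662]
tcp_rot: [-180.0, 0.0, 87.0]
wrist_force: [-0.3, 0.4, -0.8]
opening: 0.0855
grasp_force: 0.0
```

{"method": "send_rows", "body": {
  "linear": [
    [0, 0, -0.01],
    [0, 0, -0.03],
    [0, 0, -0.03],
    [0, 0, -0.03],
    [0.05, 0, 0],
    [0.06, 0, 0],
    [0.06, 0, 0],
    [0.05, 0, 0]
  ],
  "twist": [
    [0, 0, 0],
    [0, 0, 0],
    [0, 0, 0],
    [0, 0, 0],
    [0, 0, 0],
    [0, 0, 0],
    [0, 0, 0],
    [0, 0, 0]
  ],
  "gripper": [100, 100, 100, 100, 100, 100, 100, 100]
}}

```text
time: 19.82
ee_pos: [0.4985, 0.1021, 0.2671]
tcp_rot: [179.9, -0.0, 87.0]
wrist_force: [1.3, -0.0, 0.1]
opening: 0.0849
grasp_force: 0.0
```

```bash
python3 - <<'E'
from workcell import bot,camera
import cv2,numpy as np
print(bot.get_obs()['ee_pos'],bot.get_obs()['wrist_force'])
t=camera("top");s=camera("side")
a=cv2.resize(t[145:245,255:355],None,fx=4,fy=4,interpolation=cv2.INTER_CUBIC)
b=cv2.resize(s[160:260,220:320],None,fx=4,fy=4,interpolation=cv2.INTER_CUBIC)
cv2.imwrite("pics/c5.png",np.hstack([a,b])[:,:,::-1])
E
```

```text
[0.49854405 0.10205123 0.26708465] [ 1.28395761 -0.04965412  0.14997738]
```

View pics/c5.png

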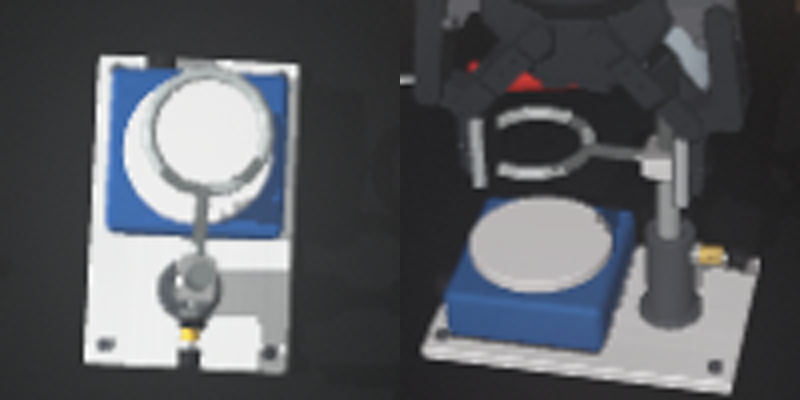

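The post stands in the holder. In the left half the ring centre is at about (213,132), the plate centre at (199,147) and the post top at (200,272). I'm checking the horizontal offset with parallax removed.

```bash
python3 - <<'E'
from h import *
T=lambda p:crop(p,(255,145),4)
r=onz("top",T((212.5,131.5)),.130);p=onz("top",T((198.5,147)),.058);q=onz("top",T((200,272)),.200)
print(r,p,q,(r-p)[:2]*1e3)
E
```

```text
[ 0.57334178 -0.13129018  0.13      ] [ 0.57399878 -0.12662742  0.058     ] [ 0.48969164 -0.11988342  0.2       ] [-0.65699524 -4.66276178]
```

```bash
python3 -c "
from workcell import ticket
print(ticket.job_done())"
```

```text
the job is handed in; nothing more can be done
None
```

The ring post is released in the blue station's holder and the job is handed in: the foot landed on the depth stop at about 10 N above the drag, the post leans about 0.01 rad, and the ring is about 5 mm off the plate centre (limit 12 mm); no verdict was returned.

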